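Index the relay turntable to its next slot

TASK

On the indexing turntable that carries the open relay case, press the green plunger down with the fingertips to free its lug, then, pushing with the fingers, turn the table one place anticlockwise (seen from above) and let the plunger spring up locked in the very next slot. Do not swing the table well past that slot or turn it the other way, and leave the two red fuse carriers, the brass test plug and the chrome torque driver lying where they are. Finish with the robot clear of everything.

Things in the scene. Friction and masses are not known exactly. Their poses are not given: they have to be found in the camera images.
- table_centre (a point): Point on the vertical axis of the indexing turntable, on the top face of its aluminium disc (192 mm across), 48 mm above the worktop. Its axes belong to the fixed square grey bed plate (300 x 300 x 10 mm) below: x points from the centre to the slot in which the plunger starts, z up.
- index_ring: Fixed dark steel ring around the disc; origin on the axis, at worktop height; same axes as table_centre. Inner radius 100 mm, outer 124 mm, top 58 mm and underside of its teeth 50 mm above the worktop. Six open radial slots, 12 mm wide, 60 degrees apart, each with an ivory floor seen through it.
- relay_case (a point): Centre of the upper edge of the open black relay case (80 x 90 mm, 45 mm high, top 93 mm above the worktop), fixed on the disc on the side away from the plunger, 35 mm from the axis; it turns with the disc. Its glass lid is propped open at the outer edge; the lid's top is 176 mm above the worktop.
- plunger_top (a point): Centre of the flat top of the green plunger cap (round, 40 mm across, 14 mm thick, on a 16 mm stem), 75 mm from the turntable's axis, riding on the disc; 85 mm above the worktop when up, 73 mm at its stop. A brass lug (8 mm wide, rounded) reaches out from it into a slot of the ring. A spring resists pressing down: 3 N at first, about 8 N at the stop.
- next_slot (a point): Middle of the target slot in the fixed ring, on the ring's top face, 58 mm above the worktop and 111 mm from the turntable's axis, 60 degrees anticlockwise (from above) of the slot in which the plunger starts.
- plunger (a joint): Travel of the plunger in m: 0 up (lug in a slot, table locked), 0.012 pressed to its stop. From about 0.007 on the lug is below the ring's teeth and the table turns freely (about 1 N at the plunger). Let go between slots, it rises only to about 0.007, its lug rubbing under the teeth, and springs up once pushed on to a slot, where it has 2 mm of play either side.
- turntable (a joint): Angle of the turntable in rad, positive anticlockwise seen from above; about 0 at the start, 1.047 with the plunger at the next slot. It stays where it is left.
- fuse_a_mid (a point): Centre of a loose red ceramic fuse carrier, 48 x 24 x 38 mm, standing on a corner of the bed plate. Leave it.
- fuse_b_mid (a point): Centre of a second loose red ceramic fuse carrier like the first, on another corner of the bed plate. Leave it.
- test_plug_mid (a point): Centre of a loose squat brass test plug, 34 mm across and 38 mm high, on a corner of the bed plate. Leave it.
- torque_driver_mid (a point): Centre of the handle of a loose chrome torque driver (28 mm thick, 172 mm long) lying on the worktop by a steel terminal block, to the robot's left of the turntable. Leave it.

How it is judged:
By the outcome, as a careful person would: the job done as asked, in the order asked, and still so for the second after the job is handed in, with the robot touching nothing.
It also fails if it takes over 45 s, if anything falls off the work surface, if the arm or the gripper's body presses on something with over 40 N, if the wrist force passes 120 N, or if a joint passes its speed limit or range.

ROBOT

A 6-joint arm with a two-finger parallel gripper is mounted at the origin on the work surface. World frame = base frame: x ahead of the robot, y to its left, z up, the work surface at z = 0. Lengths are in m, angles in rad, forces in N, time in s.
With the tool pointing down it reaches from about 0.35 to 0.85 m from the base axis. Payload 8.1 kg.
Tool frame: the origin (TCP) lies on the front face of the gripper's body, between the roots of the fingers; the fingertips stand 73 mm ahead of it and the grasp point (between the pads) lies 54 mm ahead of it; z points along the fingers, y is the direction in which the jaws open and shut (so a half turn about z gives the same grasp; the last joint's range is limited). The gripper opens to 85 mm and grips with 20 to 120 N. Pads are 22 mm wide; open, the fingers measure 114 mm over their backs; the gripper's body (76 mm by 85 mm) begins 54 mm behind the grasp point. The pads swing forward as they close: fully open they stand 13 mm farther back than shut.
Start: joints at [-1.283, 0.13, 1.488, -0, 1.523, -0.085], TCP at [0.219, -0.559, 0.304] pointing down, gripper open.
Joint ranges: [-2.96, 2.96], [-0.89, 2.26], [0.02, 2.5], [-1.34, 4.48], [0, 2.73], [-2.66, 2.66]. Speed limits (rad/s): [2.39, 2.39, 2.79, 3.14, 3.14, 3.14].

INTERFACE

Orientations are given as a rotation vector (axis times angle).
In Python, from plant import env gives the robot as it stands.
- The arm moves only by the tool step_arm, never from a script. Its argument "series" is a list of rows, each an object with "slide": the shift along the tool's x, y, z scaled (see below), a list of three; "angular": the turn, a rotation vector about the tool's x, y, z scaled (see below), a list of three; "grip": the finger opening in mm, from 0 to 85.4. A call has exactly 8 rows; each row is the pose to reach, as a shift and turn from the pose commanded when the call began, along the tool's axes at that moment; what a row does not reach only later rows make up. The controller multiplies each number of a shift by 500 mm and each number of a turn by 90 degrees. A row lasts 1/12 s, in which the tool goes at most 41.7 mm and 7.16 degrees, less where a joint would pass 70% of its speed; a pose out of reach is approached as far as the arm can. A call with a number of a shift or a turn outside -1 to 1 is refused whole. A call with a gripper value outside its range is refused whole. The fingers move at their own pace and stop on an object; the grip force is fixed at half the most. Time passes only in rows, so rows that repeat a pose let the fingers close, or fill a call up. It gives the time, the measured TCP pose, the force and the opening at its end, in the units of the state.
- env.state(): the state, without advancing time (a new reading comes with each control period).
- env.snapshot(name): name is "scene" or "top" or "wrist"; returns a dict with "img" (384x512x3 uint8, blue, green, red), "camera_matrix" (3x3 intrinsics, pixels), "pose" (4x4, takes a point from camera to world coordinates). Camera axes: x right, y up, looking along -z (the intrinsics and any distortion apply to the point x, -y, -z); pixel columns grow to the right and rows downward; lengths in m; the calibration is good to about 2 mm. A picture is of the moment at which its call begins. There is no depth.
- env.close_job(): hands the job in, once; it reports no verdict.
The state is a dict: "time_s": time; "q": joint angles; "joint_velocities": joint speeds; "tau": joint torques, N m; "position": TCP position; "eef_rot": TCP orientation; "ft_force": force on the tool from outside, world axes, zero at the start; "ft_torque": the same for the moment, N m; "finger_gap": finger opening in m.
Only numpy, scipy, OpenCV 4.12 (cv2) and the standard library are available. Lean on these libraries where they do the work, as an engineer would, in place of code of your own. Each camera call takes 0.05 s, during which the arm holds its last target.

## Working session

There is one attempt and no reset: what is moved stays moved. The work goes in short steps, Python scripts to look and compute and a tool call to move; the robot and the scene stay as the last step left them, time stands still between calls to the robot, and variables do not carry over. Pictures are saved under pics/ and viewed, and the job is handed in when it is done.

Besides the shell and the picture viewer there is one more tool, called after "Call:" as name([rows], argument=value, ...), one row to a line, values as JSON. step_arm: Moves the arm, as the interface text tells. Its arguments: {"type":"object","properties":{"series":{"type":"array","items":{"type":"object","properties":{"slide":{"type":"array","items":{"type":"number"}},"angular":{"type":"array","items":{"type":"number"}},"grip":{"type":"number"}}}}},"required":["series"]}

```bash
mkdir -p pics; ls
python3 - <<'E'
from plant import env
import cv2,numpy as np
print(env.state())
for n in ["scene","top","wrist"]:
    s=env.snapshot(n); cv2.imwrite(f"pics/{n}0.png",s["img"]); print(n,s["camera_matrix"].tolist(),np.round(s["pose"],4).tolist(),[k for k in s])
E
```

```text
pics
{'time_s': 0.0, 'q': array([-1.28338623e+00,  1.31205265e-01,  1.48931235e+00, -8.46633398e-06,
        1.52300034e+00, -8.53930479e-02]), 'joint_velocities': array([ 0.00011409, -0.00066505,  0.00094725,  0.00074813, -0.00011351,
        0.00027337]), 'tau': array([ 2.76599326e-05, -5.69406617e+01, -5.00552344e+01, -3.26724403e-04,
        1.44392776e-02, -3.94582867e-05]), 'position': array([ 0.21843676, -0.55836422,  0.3027998 ]), 'eef_rot': array([-3.08529072e+00, -5.81858347e-01,  3.17978219e-04]), 'ft_force': array([ 0.26964396,  0.00770528, -0.65802152]), 'ft_torque': array([-0.01008173, -0.02338614,  0.02883613]), 'finger_gap': 0.08521085073405123}
scene [[347.5908202259021, 0.0, 255.97205773408385], [0.0, 347.5908202259021, 186.26167358466813], [0.0, 0.0, 1.0]] [[0.3911, -0.4723, 0.7899, 1.1869], [0.9202, 0.1856, -0.3446, -0.1407], [0.0161, 0.8617, 0.5072, 0.4978], [0.0, 0.0, 0.0, 1.0]] ['img', 'camera_matrix', 'pose']
top [[449.8534760905496, 0.0, 256.37164432397674], [0.0, 449.8534760905496, 196.4343279122721], [0.0, 0.0, 1.0]] [[0.0279, 0.9904, -0.1354, 0.3892], [-0.9996, 0.0276, -0.0041, 0.1282], [-0.0004, 0.1355, 0.9908, 1.3682], [0.0, 0.0, 0.0, 1.0]] ['img', 'camera_matrix', 'pose']
wrist [[294.5962587994477, 0.0, 253.60254211915762], [0.0, 294.5962587994477, 193.432842883212], [0.0, 0.0, 1.0]] [[0.3637, 0.8882, 0.2809, 0.2907], [-0.9315, 0.3473, 0.108, -0.5302], [-0.0016, -0.301, 0.9536, 0.3722], [0.0, 0.0, 0.0, 1.0]] ['img', 'camera_matrix', 'pose']
```

View pics/scene0.png

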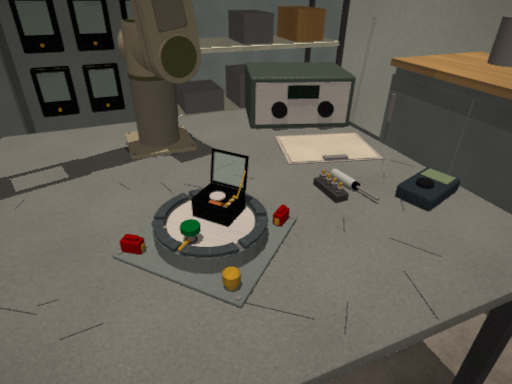

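View pics/top0.png

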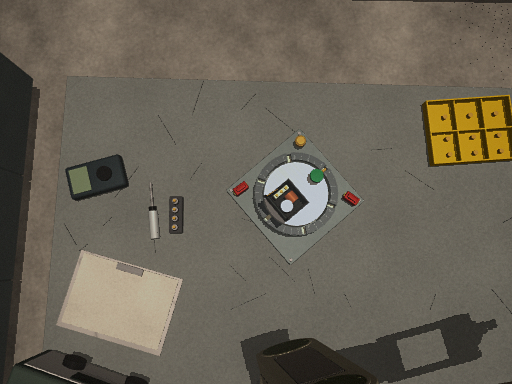

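```bash
cat > h.py <<'E'
import cv2,numpy as np
def proj(s,P):
    P=np.atleast_2d(P).astype(float);T=s["pose"];c=(P-T[:3,3])@T[:3,:3]
    K=s["camera_matrix"];x=c[:,0]/-c[:,2];y=-c[:,1]/-c[:,2]
    return np.c_[K[0,0]*x+K[0,2],K[1,1]*y+K[1,2]]
def ray(s,uv,z):
    K=s["camera_matrix"];T=s["pose"];d=np.array([(uv[0]-K[0,2])/K[0,0],-(uv[1]-K[1,2])/K[1,1],-1]);d=T[:3,:3]@d
    o=T[:3,3];return o+d*(z-o[2])/d[2]
def crop(img,x0,y0,w,h,f):
    return cv2.resize(img[y0:y0+h,x0:x0+w],None,fx=f,fy=f,interpolation=cv2.INTER_CUBIC)
E
python3 - <<'E'
from h import *
t=cv2.imread("pics/top0.png"); cv2.imwrite("pics/topc.png",crop(t,220,125,150,145,4))
t=cv2.imread("pics/scene0.png"); cv2.imwrite("pics/scc.png",crop(t,110,140,195,155,4))
from plant import env
s=env.snapshot("top")
for uv,z in [((295.5,195),.058),((316.5,174.5),.085),((300,141),.03),((291,261),.01),((300,131),.01),((228,190),.01),((362,201),.01)]: print(uv,ray(s,uv,z))
E
```

```text
(295.5, 195) [0.5757758  0.01881556 0.058     ]
(316.5, 174.5) [ 0.63361699 -0.0387956   0.085     ]
(300, 141) [0.74664596 0.00543286 0.03      ]
(291, 261) [0.38308303 0.02502942 0.01      ]
(300, 131) [0.78390464 0.00407015 0.01      ]
(228, 190) [0.59227584 0.22106716 0.01      ]
(362, 201) [ 0.56982215 -0.18775116  0.01      ]
```

View pics/topc.png

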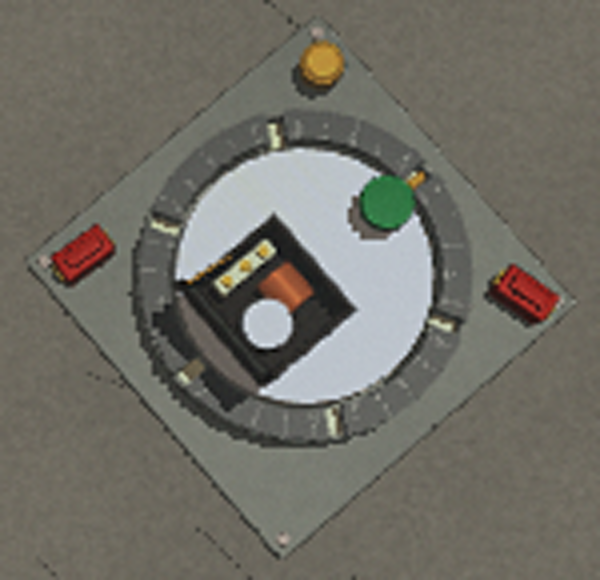

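View pics/scc.png

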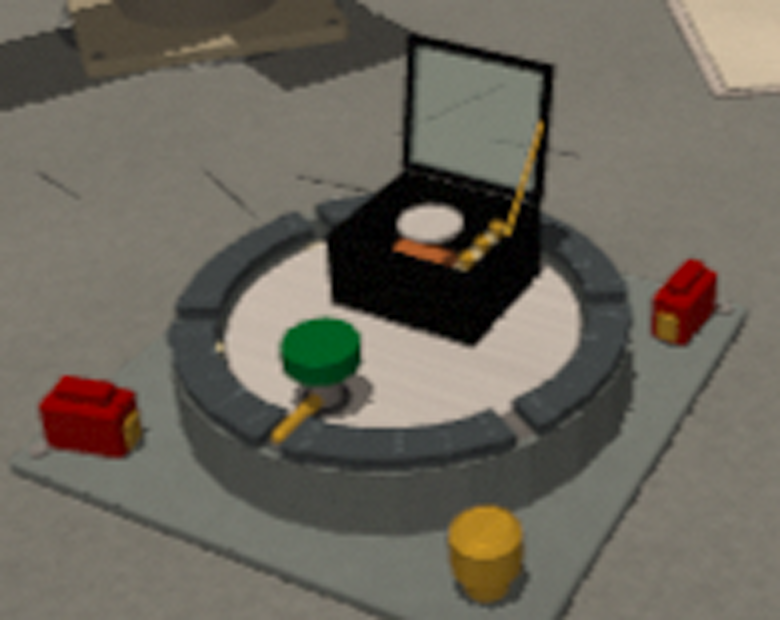

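Run:
```python
from h import *
from plant import env
s=env.snapshot("top")
f=lambda c,z: ray(s,((c[0]+.5)/4-.5+220,(c[1]+.5)/4-.5+125),z)
C=np.array([f(c,.01) for c in [(318,16),(25,262),(283,560),(578,300)]]);print(C,C.mean(0))
sl=np.array([f(c,.05) for c in [(276,135),(166,225),(190,371),(336,421),(442,324)]])
print(sl)
from scipy.optimize import least_squares
# model: center,r, theta
ang=np.radians([60,120,180,240,300])
g=lambda p:(sl[:,:2]-np.c_[p[0]+p[2]*np.cos(p[3]+ang),p[1]+p[2]*np.sin(p[3]+ang)]).ravel()
r=least_squares(g,[.58,.016,.11,-.7]);print(r.x,np.degrees(r.x[3]),r.fun*1000)
# green
im=s["img"].astype(int);m=(im[...,1]>im[...,2]+30)&(im[...,1]>im[...,0]+20)
v,u=np.nonzero(m);k=(abs(u-316)<20)&(abs(v-175)<20);print(k.sum(),u[k].min(),u[k].max(),v[k].min(),v[k].max());print(ray(s,(u[k].mean(),v[k].mean()),.083))
for p in [(.5775,.0175,.048)]: pass
```

```text
[[ 0.79143814  0.0069041   0.01      ]
 [ 0.59170915  0.22753874  0.01      ]
 [ 0.37231979  0.02670675  0.01      ]
 [ 0.57422339 -0.19423295  0.01      ]] [0.58242262 0.01672916 0.01      ]
[[ 0.68698679  0.04049805  0.05      ]
 [ 0.61644528  0.12093704  0.05      ]
 [ 0.50819654  0.10042684  0.05      ]
 [ 0.47448807 -0.00729642  0.05      ]
 [ 0.54812587 -0.08443379  0.05      ]]
[ 0.58143139  0.01784366  0.10891965 -0.83735095] -47.97667512414891 [-0.97487147 -0.03465431  1.39803896 -0.50905907 -0.32043281  1.669775
 -0.41306147 -2.45104804  0.31032678  1.32498643]
139 310 323 169 181
[ 0.63255554 -0.03870482  0.083     ]
```

Call:
step_arm([
  {"slide":[0.57,-0.33,0.0],"angular":[0,0,0],"grip":0},
  {"slide":[0.57,-0.33,0.0],"angular":[0,0,0],"grip":0},
  {"slide":[0.57,-0.33,0.0],"angular":[0,0,0],"grip":0},
  {"slide":[0.57,-0.33,0.0],"angular":[0,0,0],"grip":0},
  {"slide":[0.57,-0.33,0.0],"angular":[0,0,0],"grip":0},
  {"slide":[0.57,-0.33,0.0],"angular":[0,0,0],"grip":0},
  {"slide":[0.57,-0.33,0.0],"angular":[0,0,0],"grip":0},
  {"slide":[0.57,-0.33,0.0],"angular":[0,0,0],"grip":0},
])

```text
time_s: 0.92
position: [0.4249, -0.2992, 0.304]
eef_rot: [3.087, 0.583, 0.001]
ft_force: [0.5, -0.0, -0.2]
finger_gap: -0.0
```

Call:
step_arm([
  {"slide":[0.58,-0.336,0.1],"angular":[0,0,0],"grip":0},
  {"slide":[0.58,-0.336,0.1],"angular":[0,0,0],"grip":0},
  {"slide":[0.58,-0.336,0.1],"angular":[0,0,0],"grip":0},
  {"slide":[0.58,-0.336,0.1],"angular":[0,0,0],"grip":0},
  {"slide":[0.58,-0.336,0.1],"angular":[0,0,0],"grip":0},
  {"slide":[0.58,-0.336,0.1],"angular":[0,0,0],"grip":0},
  {"slide":[0.58,-0.336,0.1],"angular":[0,0,0],"grip":0},
  {"slide":[0.58,-0.336,0.1],"angular":[0,0,0],"grip":0},
])

```text
time_s: 1.58
position: [0.6303, -0.0415, 0.2543]
eef_rot: [3.087, 0.582, 0.0]
ft_force: [0.4, -0.8, -0.6]
finger_gap: -0.0001
```

Run:
```python
from plant import env
import cv2,numpy as np
from h import *
s=env.state();print(s['time_s'],s['position'],s['eef_rot'],s['ft_force'],s['finger_gap'])
im=[env.snapshot(n)["img"] for n in ["wrist","scene","top"]]
cv2.imwrite("pics/w1.png",im[0]);cv2.imwrite("pics/s1.png",crop(im[1],110,110,195,155,4));cv2.imwrite("pics/t1.png",crop(im[2],200,110,180,160,4))
```

```text
1.5833 [ 0.63028977 -0.04154738  0.25432545] [3.08709114e+00 5.82323864e-01 7.47298165e-05] [ 0.37823952 -0.84694428 -0.56568727] -0.00010781575693626343
```

View pics/w1.png

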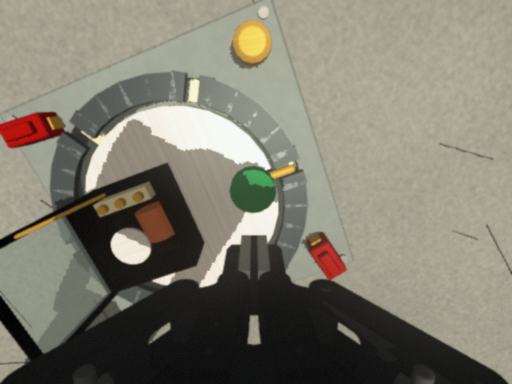

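View pics/s1.png

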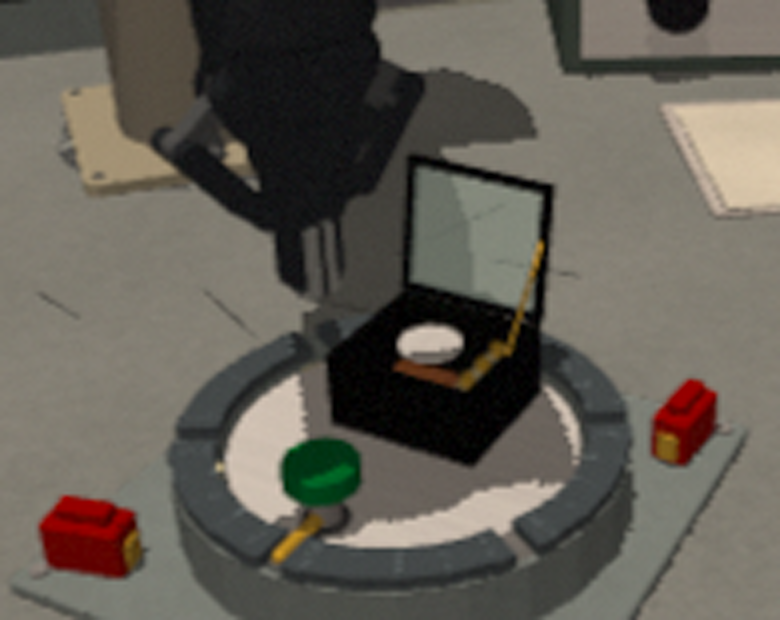

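Run:
```python
from plant import env
from h import *
s=env.snapshot("wrist");im=s["img"].astype(int);m=(im[...,1]>im[...,2]+25)&(im[...,1]>im[...,0]+15)
v,u=np.nonzero(m);print(m.sum(),u.min(),u.max(),v.min(),v.max());c=((u.min()+u.max())/2,(v.min()+v.max())/2);print(ray(s,c,.083))
for p in [(193,91,.05),(90,137,.05)]: print(ray(s,p[:2],.05))
print(env.state()['position'])
```

```text
1553 232 276 168 211
[ 0.63477652 -0.03851233  0.083     ]
[0.68934864 0.04031667 0.05      ]
[0.61691315 0.11556235 0.05      ]
[ 0.62943539 -0.04227098  0.25358654]
```

Call:
step_arm([
  {"slide":[0.01,-0.004,0.06],"angular":[0,0,0],"grip":0},
  {"slide":[0.01,-0.004,0.12],"angular":[0,0,0],"grip":0},
  {"slide":[0.01,-0.004,0.16],"angular":[0,0,0],"grip":0},
  {"slide":[0.01,-0.004,0.178],"angular":[0,0,0],"grip":0},
  {"slide":[0.01,-0.004,0.178],"angular":[0,0,0],"grip":0},
  {"slide":[0.01,-0.004,0.178],"angular":[0,0,0],"grip":0},
  {"slide":[0.01,-0.004,0.178],"angular":[0,0,0],"grip":0},
  {"slide":[0.01,-0.004,0.178],"angular":[0,0,0],"grip":0},
])

```text
time_s: 2.45
position: [0.6345, -0.0404, 0.1683]
eef_rot: [3.086, 0.581, 0.006]
ft_force: [-0.4, 0.8, 0.5]
finger_gap: 0.0
```

```bash
cat > look.py <<'E'
import sys
from plant import env
from h import *
n=sys.argv[1]
s=env.state();print(s['time_s'],s['position'],s['eef_rot'],s['ft_force'])
W,S,T=[env.snapshot(k)["img"] for k in ["wrist","scene","top"]]
a=crop(W,80,0,300,288,1.35);b=crop(S,130,150,150,120,2.6);
a=cv2.resize(a,(400,384));b=cv2.resize(b,(400,384))
cv2.imwrite(f"pics/{n}.png",np.hstack([a,b]))
E
python3 look.py a2
```

```text
2.45 [ 0.63451052 -0.04035475  0.1683048 ] [3.08603294 0.58128256 0.00566864] [-0.44108354  0.78057532  0.53615931]
```

View pics/a2.png

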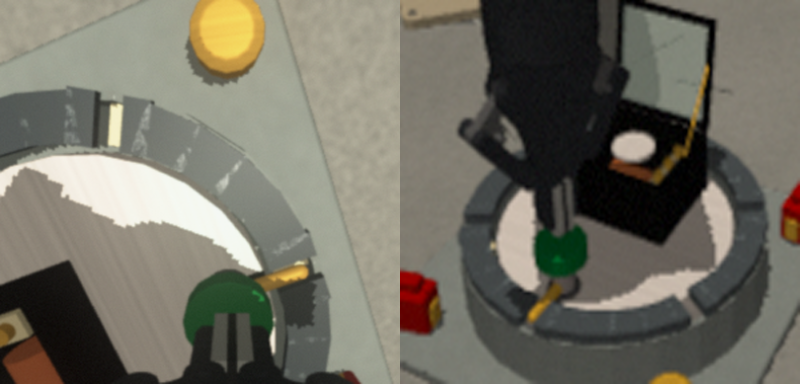

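Call:
step_arm([
  {"slide":[0,0,0.01],"angular":[0,0,0],"grip":0},
  {"slide":[0,0,0.018],"angular":[0,0,0],"grip":0},
  {"slide":[0,0,0.024],"angular":[0,0,0],"grip":0},
  {"slide":[0,0,0.03],"angular":[0,0,0],"grip":0},
  {"slide":[0,0,0.036],"angular":[0,0,0],"grip":0},
  {"slide":[0,0,0.04],"angular":[0,0,0],"grip":0},
  {"slide":[0,0,0.04],"angular":[0,0,0],"grip":0},
  {"slide":[0,0,0.04],"angular":[0,0,0],"grip":0},
])

```text
time_s: 3.27
position: [0.6337, -0.0399, 0.1462]
eef_rot: [3.087, 0.582, 0.001]
ft_force: [-0.1, 0.4, 7.3]
finger_gap: -0.0003
```

```bash
python3 look.py a3
```

```text
3.2667 [ 0.63365101 -0.0398691   0.1462307 ] [3.0868650e+00 5.8223418e-01 1.1747448e-03] [-0.14158743  0.4226059   7.27390915]
```

View pics/a3.png

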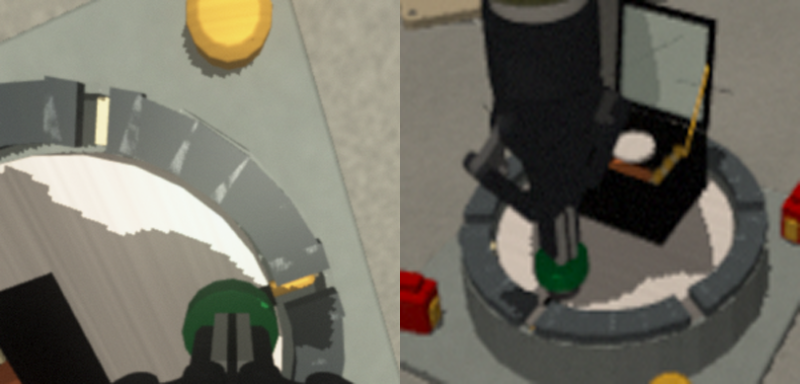

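Run:
```python
import numpy as np
C=np.array([.5815,.0174]);p0=np.array([.6337,-.0399]);r=.0772;d=p0-C
a0=np.arctan2(d[1],d[0]);r=np.hypot(*d);a=.3729
X=np.array([np.cos(a),np.sin(a)]);Y=np.array([np.sin(a),-np.cos(a)])
print(np.degrees(a0),r)
for k in [1,3,6,10,15,20,25,30,35,40,45,50,55,60]:
    t=a0+np.radians(k);q=C+r*np.array([np.cos(t),np.sin(t)])-p0
    print(k,np.round([q@X/.5,q@Y/.5],4))
```

```text
-47.66664345024513 0.07751212808328772
1 [ 0.0025 -0.001 ]
3 [ 0.0075 -0.0031]
6 [ 0.0148 -0.0066]
10 [ 0.0243 -0.0118]
15 [ 0.0356 -0.0193]
20 [ 0.0462 -0.0277]
25 [ 0.056 -0.037]
30 [ 0.0649 -0.0471]
35 [ 0.073 -0.058]
40 [ 0.0801 -0.0695]
45 [ 0.0861 -0.0816]
50 [ 0.0911 -0.0942]
55 [ 0.0949 -0.1072]
60 [ 0.0976 -0.1204]
```

Call:
step_arm([
  {"slide":[0.0025,-0.001,0.001],"angular":[0,0,0],"grip":0},
  {"slide":[0.0075,-0.003,0.001],"angular":[0,0,0],"grip":0},
  {"slide":[0.015,-0.0066,0.001],"angular":[0,0,0],"grip":0},
  {"slide":[0.0243,-0.0118,0.001],"angular":[0,0,0],"grip":0},
  {"slide":[0.0356,-0.0193,0.001],"angular":[0,0,0],"grip":0},
  {"slide":[0.0462,-0.0277,0.001],"angular":[0,0,0],"grip":0},
  {"slide":[0.0462,-0.0277,0.001],"angular":[0,0,0],"grip":0},
  {"slide":[0.0462,-0.0277,0.001],"angular":[0,0,0],"grip":0},
])

```text
time_s: 4.08
position: [0.6507, -0.0179, 0.1461]
eef_rot: [3.087, 0.583, 0.003]
ft_force: [0.7, 1.9, 6.6]
finger_gap: -0.0001
```

```bash
python3 look.py a4
```

```text
4.0833 [ 0.65065432 -0.01792687  0.14611462] [3.08683461e+00 5.83200295e-01 3.03760875e-03] [0.71655372 1.87387629 6.60927708]
```

View pics/a4.png

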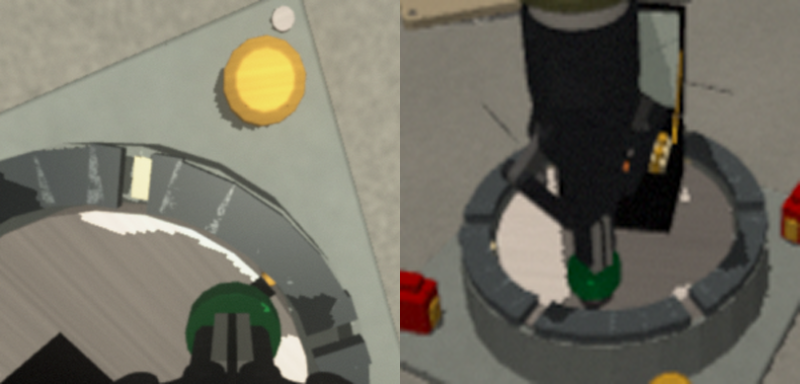

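Call:
step_arm([
  {"slide":[0.0045,-0.004,0],"angular":[0,0,0],"grip":0},
  {"slide":[0.0098,-0.0093,0],"angular":[0,0,0],"grip":0},
  {"slide":[0.0187,-0.0194,0],"angular":[0,0,0],"grip":0},
  {"slide":[0.0268,-0.0303,0],"angular":[0,0,0],"grip":0},
  {"slide":[0.0339,-0.0418,0],"angular":[0,0,0],"grip":0},
  {"slide":[0.0399,-0.0539,0],"angular":[0,0,0],"grip":0},
  {"slide":[0.0399,-0.0539,0],"angular":[0,0,0],"grip":0},
  {"slide":[0.0399,-0.0539,0],"angular":[0,0,0],"grip":0},
])

```text
time_s: 4.9
position: [0.6592, 0.0146, 0.1461]
eef_rot: [-3.087, -0.583, -0.003]
ft_force: [-0.6, 2.6, 7.4]
finger_gap: 0.0003
```

```bash
python3 look.py a5
```

```text
4.9 [0.65921468 0.0146032  0.14607822] [-3.08686509e+00 -5.83294267e-01 -2.73794040e-03] [-0.55041002  2.57471486  7.36653915]
```

View pics/a5.png

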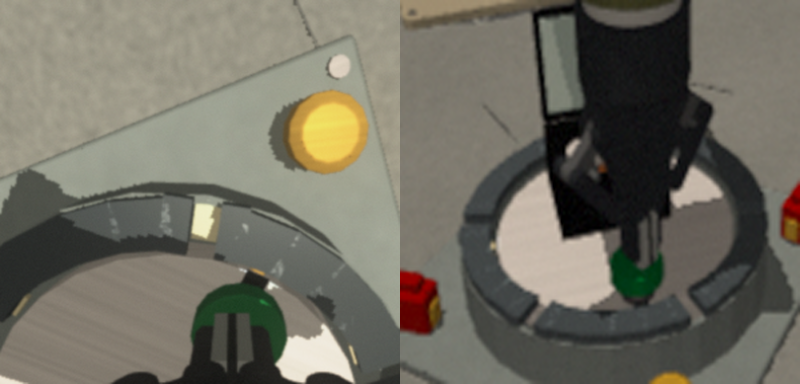

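```bash
cat > ang.py <<'E'
from plant import env
from h import *
st=env.state();s=env.snapshot("wrist");im=s["img"].astype(int);m=((im[...,1]>im[...,2]+25)&(im[...,1]>im[...,0]+15)).astype(np.uint8)
n,l,stt,_=cv2.connectedComponentsWithStats(m);k=1+stt[1:,4].argmax()
c=max(cv2.findContours((l==k).astype(np.uint8),0,1)[0],key=cv2.contourArea)[:,0]
# project-fit: cap rim at height z, fit circle r=20mm to top-part hull boundary
import sys
z=float(sys.argv[1])-.007
pts=cv2.convexHull(c.astype(np.int32))[:,0]
P=np.array([ray(s,p,z)[:2] for p in pts])
print("stt",stt[k]);u0=stt[k][0]+stt[k][2]/2-.5;v0=pts[:,1].min()
# width-based centre column: centre pixel row ~ widest
row=[(c[c[:,1]==v][:,0].max()-c[c[:,1]==v][:,0].min(),v) for v in set(c[:,1])]
w=max(row)[0];v1=np.mean([v for q,v in row if q>=w-1])
g=ray(s,(u0,v1),z)[:2];C=np.array([.5815,.0174]);d=g-C
print("plunger",g,"r",np.hypot(*d),"deg",np.degrees(np.arctan2(d[1],d[0])),"tcp",st['position'][:2]-C, np.degrees(np.arctan2(*(st['position'][:2]-C)[::-1])))
E
python3 ang.py .073
```

```text
stt [ 224  216   70   54 1261]
plunger [0.65716425 0.01063253] r 0.07596629552321335 deg -5.110982142081603 tcp [ 0.07770036 -0.00313013] -2.306894881262083
```

Call:
step_arm([
  {"slide":[0.003,-0.008,0],"angular":[0,0,0],"grip":0},
  {"slide":[0.0066,-0.0187,0],"angular":[0,0,0],"grip":0},
  {"slide":[0.009,-0.028,0],"angular":[0,0,0],"grip":0},
  {"slide":[0.0103,-0.034,0],"angular":[0,0,0],"grip":0},
  {"slide":[0.0108,-0.0377,0],"angular":[0,0,0],"grip":0},
  {"slide":[0.0108,-0.0377,0],"angular":[0,0,0],"grip":0},
  {"slide":[0.0108,-0.0377,0],"angular":[0,0,0],"grip":0},
  {"slide":[0.0108,-0.0377,0],"angular":[0,0,0],"grip":0},
])

```text
time_s: 5.77
position: [0.6573, 0.0337, 0.1461]
eef_rot: [3.087, 0.583, 0.003]
ft_force: [-0.6, 0.4, 6.9]
finger_gap: -0.0002
```

```bash
python3 look.py a6; python3 ang.py .073
```

```text
5.7667 [0.65731556 0.03368639 0.14611025] [3.08702643e+00 5.82646556e-01 2.63924520e-03] [-0.6387694   0.41909982  6.93468759]
stt [ 227  214   70   58 1424]
plunger [0.65903823 0.02965979] r 0.07850145903658422 deg 8.984815909817481 tcp [0.07585996 0.01622622] 12.073461794380133
```

View pics/a6.png

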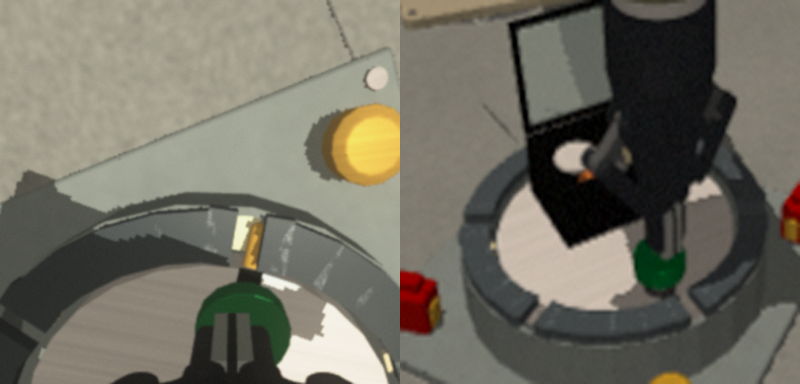

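Call:
step_arm([
  {"slide":[0.0004,-0.0026,0],"angular":[0,0,0],"grip":0},
  {"slide":[0.0008,-0.0052,0],"angular":[0,0,0],"grip":0},
  {"slide":[0.0008,-0.0052,0],"angular":[0,0,0],"grip":0},
  {"slide":[0.0008,-0.0052,0],"angular":[0,0,0],"grip":0},
  {"slide":[0.0008,-0.0052,0],"angular":[0,0,0],"grip":0},
  {"slide":[0.0008,-0.0052,0],"angular":[0,0,0],"grip":0},
  {"slide":[0.0008,-0.0052,0],"angular":[0,0,0],"grip":0},
  {"slide":[0.0008,-0.0052,0],"angular":[0,0,0],"grip":0},
])

```text
time_s: 6.63
position: [0.6568, 0.036, 0.1461]
eef_rot: [3.087, 0.582, 0.003]
ft_force: [-0.7, -0.1, 6.6]
finger_gap: 0.0001
```

```bash
python3 look.py a7; python3 ang.py .073
python3 - <<'E'
from plant import env
from h import *
s=env.snapshot("wrist");cv2.imwrite("pics/a7w.png",crop(s["img"],200,120,130,110,6))
C=np.array([.5815,.0174])
# predicted slot edges
th=np.radians(12.2)
for rr in (.104,.12):
  for w in (-.006,0,.006):
    p=C+rr*np.array([np.cos(th),np.sin(th)])+w*np.array([-np.sin(th),np.cos(th)])
    print(rr,w,np.round((proj(s,[*p,.058])[0]-[200,120])*6))
E
```

```text
6.6333 [0.65677051 0.036036   0.14609964] [3.08688837e+00 5.82337137e-01 2.64057565e-03] [-0.67240509 -0.08416119  6.57961902]
stt [ 227  216   70   57 1412]
plunger [0.65846937 0.03202704] r 0.07834688873919092 deg 10.760023734691568 tcp [0.07527482 0.01859653] 13.876974882665538
0.104 -0.006 [455. 473.]
0.104 0 [392. 463.]
0.104 0.006 [329. 454.]
0.12 -0.006 [486. 309.]
0.12 0 [422. 299.]
0.12 0.006 [357. 288.]
```

View pics/a7w.png

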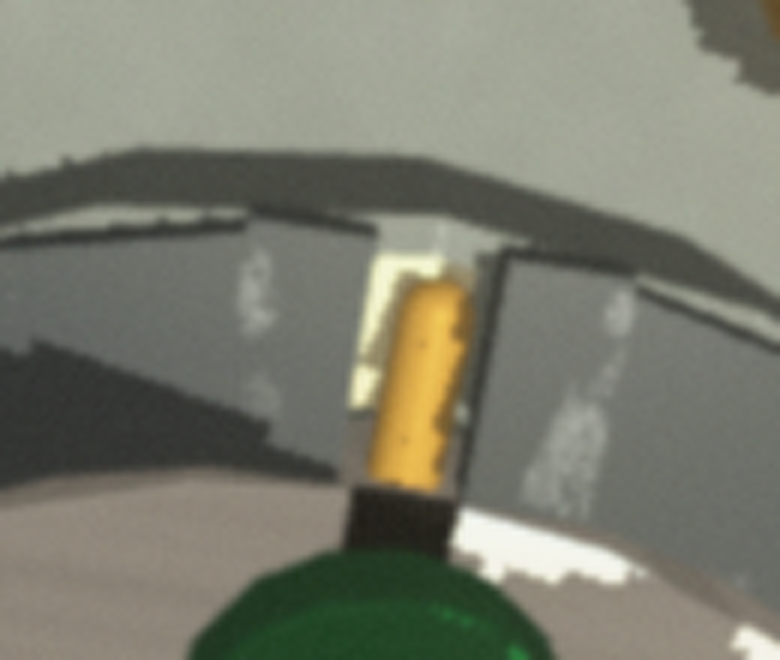

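Call:
step_arm([
  {"slide":[0,0,-0.006],"angular":[0,0,0],"grip":0},
  {"slide":[0,0,-0.012],"angular":[0,0,0],"grip":0},
  {"slide":[0,0,-0.018],"angular":[0,0,0],"grip":0},
  {"slide":[0,0,-0.024],"angular":[0,0,0],"grip":0},
  {"slide":[0,0,-0.032],"angular":[0,0,0],"grip":0},
  {"slide":[0,0,-0.05],"angular":[0,0,0],"grip":0},
  {"slide":[0,0,-0.08],"angular":[0,0,0],"grip":0},
  {"slide":[0,0,-0.1],"angular":[0,0,0],"grip":0},
])

```text
time_s: 7.55
position: [0.6558, 0.036, 0.1959]
eef_rot: [-3.087, -0.582, 0.002]
ft_force: [1.0, 0.6, 0.8]
finger_gap: -0.0002
```

```bash
python3 look.py a8; python3 ang.py .085
```

```text
7.55 [0.65577976 0.03598337 0.19591766] [-3.08695322e+00 -5.82151246e-01  1.57109506e-03] [1.01563678 0.5847995  0.77356419]
stt [ 232  195   57   50 2004]
plunger [0.65705497 0.03137883] r 0.07683723691716277 deg 10.482072083215224 tcp [0.07525415 0.01854368] 13.842704011385164
```

View pics/a8.png

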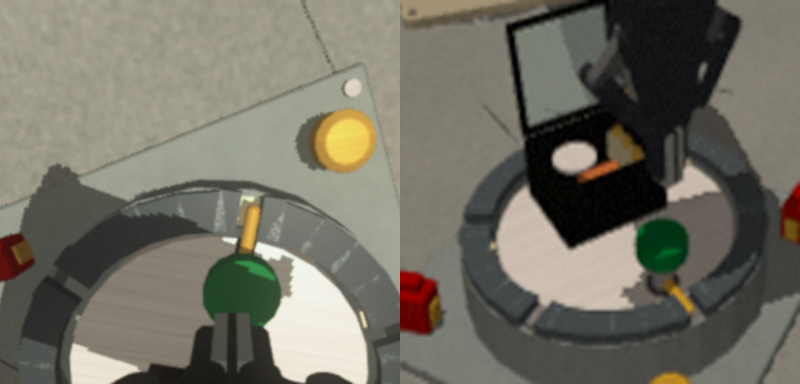

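Call:
step_arm([
  {"slide":[0,0,-0.08],"angular":[0,0,0],"grip":0},
  {"slide":[0,0,-0.16],"angular":[0,0,0],"grip":0},
  {"slide":[0,0,-0.24],"angular":[0,0,0],"grip":0},
  {"slide":[0,0.08,-0.28],"angular":[0,0,0],"grip":0},
  {"slide":[0,0.16,-0.28],"angular":[0,0,0],"grip":0},
  {"slide":[-0.03,0.24,-0.28],"angular":[0,0,0],"grip":0},
  {"slide":[-0.08,0.3,-0.28],"angular":[0,0,0],"grip":0},
  {"slide":[-0.12,0.35,-0.28],"angular":[0,0,0],"grip":0},
])

```text
time_s: 8.42
position: [0.6632, -0.1518, 0.3334]
eef_rot: [-3.087, -0.581, 0.004]
ft_force: [-0.3, -0.0, 0.7]
finger_gap: 0.0001
```

Call:
step_arm([
  {"slide":[-0.05,0.05,0],"angular":[0,0,0],"grip":0},
  {"slide":[-0.08,0.1,0],"angular":[0,0,0],"grip":0},
  {"slide":[-0.1,0.14,0],"angular":[0,0,0],"grip":0},
  {"slide":[-0.1,0.15,0],"angular":[0,0,0],"grip":0},
  {"slide":[-0.1,0.15,0],"angular":[0,0,0],"grip":0},
  {"slide":[-0.1,0.15,0],"angular":[0,0,0],"grip":0},
  {"slide":[-0.1,0.15,0],"angular":[0,0,0],"grip":0},
  {"slide":[-0.1,0.15,0],"angular":[0,0,0],"grip":0},
])

```text
time_s: 9.08
position: [0.6451, -0.2354, 0.335]
eef_rot: [-3.086, -0.585, 0.0]
ft_force: [-0.8, -0.7, -0.5]
finger_gap: -0.0002
```

Run:
```python
from plant import env
from h import *
st=env.state();print(st['time_s'],st['position'],st['ft_force'])
T=env.snapshot("top");S=env.snapshot("scene")
a=cv2.resize(crop(T["img"],220,125,150,145,2.7),(400,400));b=cv2.resize(crop(S["img"],110,140,195,155,2),(400,400))
cv2.imwrite("pics/f.png",np.hstack([a,b]))
im=T["img"].astype(int);m=(im[...,1]>im[...,2]+30)&(im[...,1]>im[...,0]+20)
v,u=np.nonzero(m);k=(abs(u-300)<40)&(abs(v-175)<40);g=ray(T,(u[k].mean(),v[k].mean()),.083);d=g[:2]-[.5815,.0174];print(k.sum(),g,np.hypot(*d),np.degrees(np.arctan2(d[1],d[0])))
# triangulate cap height from scene: expected pixel up/at 7mm down vs seen green centroid
i2=S["img"].astype(int);m=(i2[...,1]>i2[...,2]+30)&(i2[...,1]>i2[...,0]+20)
v,u=np.nonzero(m);k=(u>150)&(u<290)&(v>170)&(v<280);print("scene",u[k].mean(),v[k].mean(),proj(S,[g[0],g[1],.078]),proj(S,[g[0],g[1],.071]))
import cv2
s0=cv2.imread("pics/scene0.png");df=np.abs(s0.astype(int)-S["img"]).max(2)
for n,(x,y,w,h) in dict(fa=(118,232,30,25),fb=(270,203,22,25),plug=(220,264,24,30),drv=(315,165,65,40)).items(): print(n,(df[y:y+h,x:x+w]>40).sum())
```

```text
9.0833 [ 0.64509874 -0.23540091  0.33495121] [-0.78325927 -0.66615947 -0.4705497 ]
138 [0.65683277 0.03222573 0.083     ] 0.07677778711504452 11.133708877813394
scene 227.76136363636363 226.08712121212122 [[228.35021915 226.15473455]] [[228.43497154 228.96849511]]
fa 316
fb 0
plug 0
drv 0
```

View pics/f.png

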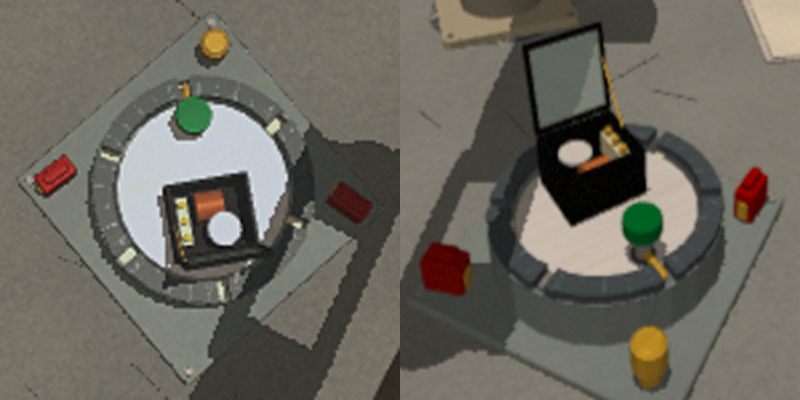

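```bash
python3 -c "
from plant import env
print(env.close_job())"
```

```text
the job is handed in; nothing more can be done
None
```

The turntable is one slot further anticlockwise, with the plunger sprung up in the very next slot, and I have handed the job in. I pressed the green plunger to about its stop (about 7 N) with the closed fingertips. Still pressing on the cap, I swung it round the arc and lifted straight off. The arm finished clear at about 9 s.

**Plunger and slot:**
- In the last pictures the lug lies in the target slot.
- The cap height seen by the scene camera fits the fully raised position. It was within 0.1 pixel of that, and about 3 pixels from where a half-raised plunger would be.
- The table angle measured about 59° from the top camera. The earlier wrist view gave about 58°. That is 1–2° short of the nominal 60°, and I put it down to the slot's 1° of play plus calibration error.
- The cap slipped about 3° behind the fingertips during the swing. I corrected for that before letting go, and the table was never pushed past the slot or turned back.

**Loose items:** One fuse carrier, the brass plug and the torque driver match the starting picture. The pixel check did flag the other fuse carrier. It looked to be where it started, and I put the difference down to the arm's shadow falling on it.

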